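# Test the imaging stage's emergency stop and rearm it

## Robot

A 7-joint arm with a two-finger parallel gripper is mounted at the origin on the work surface. World frame = base frame: x ahead of the robot, y to its left, z up, the work surface at z = 0. Lengths are in m, angles in rad, forces in N, time in s.
With the tool pointing down it reaches from about 0.4 to 0.85 m from the base axis. Payload 10.4 kg.
Tool frame: the origin (TCP) lies midway between the tips of the shut fingers; the grasp point (between the pads) lies 19 mm behind it; z points along the fingers, y is the line along which they close (so a half turn about z gives the same grasp; the last joint's range is limited). The gripper opens to 87 mm and grips with 3 to 60 N. Pads are 19 mm wide; open, the fingers measure 117 mm over their backs; the gripper's body (75 mm by 190 mm) begins 51 mm behind the grasp point.
Start: joints at [1.297, 0.332, -0.065, 1.46, 0.022, 1.35, -0.088], TCP at [0.155, -0.605, 0.223] pointing down, gripper open.
Joint ranges: [-2.6, 2.6], [-0.5, 2.12], [-1.47, 1.34], [0.16, 2.42], [-1.27, 4.41], [0.06, 2.06], [-2.6, 2.6]. Speed limits (rad/s): [2.22, 2.22, 2.79, 2.79, 3.14, 3.14, 3.14].

## Interface

Orientations are given as a unit quaternion [x, y, z, w].
In Python, from bench import sensors, eyes, order gives the robot as it stands.
- The arm moves only by the tool arm_command, never from a script. Its argument "steps" is a list of rows, each an object with "rot": the turn, a rotation vector about the world's x, y, z in degrees, a list of three; "slide": the shift along the world's x, y, z in m, a list of three; "grip": the opening, from 0 (shut) to 1 (fully open). A call has exactly 8 rows; each row shifts and turns the commanded pose from where the row before left it; what a row does not reach is not made up. A row lasts 1/8 s, in which the tool goes at most 62.5 mm and 10.7 degrees, less where a joint would pass 70% of its speed; a pose out of reach is approached as far as the arm can. A call with a gripper value outside its range is refused whole. The fingers move at their own pace and stop on an object; "newtons" is the grip in N (left out, the last holds). Time passes only in rows, so rows that do not move let the fingers close, or fill a call up. It gives the time, the measured TCP pose, the force, the opening and the grip force at its end, in the units of the state.
- sensors.read_state(): the state, without advancing time (a new reading comes with each control period).
- eyes.camera(name): name is "scene" or "top" or "wrist"; returns a dict with "pixels" (384x512x3 uint8, red, green, blue), "intrinsics" (3x3 intrinsics, pixels), "pose" (4x4, takes a point from camera to world coordinates). Camera axes: x right, y down, z forward; pixel columns grow to the right and rows downward; lengths in m; the calibration is good to about 2 mm. The wrist camera is an equidistant fisheye: a pixel r from the principal point sees the ray r / f radians off the axis. A picture is of the moment at which its call begins. There is no depth.
- order.close_job(): hands the job in; it is judged then, once.
Trained networks look in a picture, given as the dict that the camera call returned (one of the last four; its "shot" number tells which), for a name from the list of things; names that differ only in an ending like _2 or _b are one class to them, and where a whole thing is asked for, a point or a joint stands for the part that bears it (a point fixed in the world has none). Each returns a list of dicts, best first, with "conf" (0 to 1); they miss things now and then, are a little off and sometimes report something else, mostly with a low value. They report only what shows in the picture. A call takes as long as a camera call. They do not tell look-alikes from the thing itself.
- eyes.look_for(name, picture): "bbox" ([left, top, right, bottom] in pixels, round what is visible of it).
The state is a dict: "time": time; "joint_positions": joint angles; "joint_vel": joint speeds; "joint_torque": joint torques, N m; "ee_pos": TCP position; "eef_rot": TCP orientation; "ft_force": force on the tool from outside, world axes, zero at the start; "torque": the same for the moment, N m; "width": finger opening in m; "grip_force": force on a finger pad.
Only numpy, scipy, OpenCV 4.12 (cv2) and the standard library are available. Lean on these libraries where they do the work, as an engineer would, in place of code of your own. Each camera call takes 0.05 s, during which the arm holds its last target. There are 200 camera calls.

## Task

Test the imaging stage's emergency stop: press the red mushroom button on the yellow box fully in with the fingertips and let go, so that it stays latched down, then push its raised bar round clockwise (seen from above) with the fingers, without squeezing it, until the button pops out again. Once it has popped out, press the blue reset button on the grey box right down and let it come back up. Nothing is to be picked up: leave the other things on the bench where they are and finish clear of everything.

Things in the scene. Friction and masses are not known exactly. Their poses are not given: they have to be found in the camera images.
- stop_head: Red mushroom head on a fixed yellow box 84 x 84 x 58 mm. Round, 58 mm across, flat top 86 mm above this origin; on it a diametral bar 50 mm long (this x), 14 wide (y), 20 tall, with a white line on top and white turn arrows beside it. Origin on the vertical axis, 106 mm under the bar's top. z up. Bar within 0.6 rad of world x at the start. The head moves down with the press and turns with the twist.
- stop_top (a point): Centre of the top face of the raised bar, on the head's axis: 106 mm above the bench when the button is out, 100 mm when latched. x along the bar.
- stop_press (a joint): How far the stop button is pushed in (m): 0 out, end of travel 0.009. Spring loaded upward, about 5 N at first to about 10 N at the end. Pushed in beyond about 0.0065 and let go, it latches and rests at 0.006. When the latch is released it springs back to 0, so leave the head room to rise 6 mm.
- stop_twist (a joint): Turn of the stop button's head (rad), growing clockwise seen from above: 0 at rest, end stop at 1.3. The latch lets go at about 0.6 (0.7 to be sure). Resistance about 0.1 N m at most (under 6 N at the bar's ends). Springs back to 0 when let go.
- reset_top (a point): Centre of the top of the round blue reset button, 32 mm across, in a round black collar on a fixed grey box 76 x 76 mm and 72 mm high; the button's top is 94 mm above the bench when up.
- reset (a joint): How far the reset button is pushed in (m): 0 up, 0.006 fully down; springs back. Takes about 5 N fully down.
- jar: Small closed jar, 36 mm across, 50 mm tall, loose; origin under its centre. Bystander, standing between the two boxes.
- screwdriver: Screwdriver 160 mm long lying on the bench, loose; x along it. Bystander.
- carton: Cardboard carton 100 x 75 x 55 mm, loose; origin under its centre. Bystander.
- mouse: Black computer mouse 100 x 58 x 26 mm, loose; origin under its centre. Bystander.
- wood_slice: Round slice of wood 90 mm across, 22 mm thick, loose; origin under its centre. Bystander.
- mug: White mug 76 mm across, 85 mm tall, loose; origin under its centre. Bystander.
- eraser: White eraser 55 x 24 x 14 mm, loose; origin under its centre. Bystander.
Mind the look-alikes: they are no part of the job. Of the things like the part that bears stop_head, leave any that is pink; of the rest the larger one is meant.

How it is judged:
On the way, in this order (a step that is already met when the one before it is completed fails the run):
1. the stop button is pressed in past its latch (value of joint stop_press above 0.0063 m), for 0.02 s.
2. it is let go and stays latched in (value of joint stop_press above 0.005 m and contact force between the fingers and stop_head below 0.5 N), for 0.1 s.
3. the head is turned clockwise while still in (value of joint stop_press above 0.004 m and value of joint stop_twist above 0.3 rad), for 0.02 s.
4. the stop button has popped out (value of joint stop_press below 0.0015 m), for 0.1 s.
5. the reset button is pressed down, the stop being out (value of joint reset above 0.0045 m and value of joint stop_press below 0.0015 m), for 0.02 s.
At the end, for the whole second after the job is handed in: The stop button is out (within 1.5 mm) with its head turned back (within 0.1 rad), the reset button is up (within 1 mm), and no loose thing is more than 15 mm from where it began (value of joint stop_press below 0.0015 m and value of joint stop_twist below 0.1 rad and value of joint reset below 0.001 m and not (distance of jar from where it was at the start of the episode above 0.015 m) and not (distance of screwdriver from where it was at the start of the episode above 0.015 m) and not (distance of carton from where it was at the start of the episode above 0.015 m) and not (distance of mouse from where it was at the start of the episode above 0.015 m) and not (distance of wood_slice from where it was at the start of the episode above 0.015 m) and not (distance of mug from where it was at the start of the episode above 0.015 m) and not (distance of eraser from where it was at the start of the episode above 0.015 m)); the robot touches nothing.
It fails at once if a loose thing is lifted, carried or pushed away (more than 15 mm) (distance of any of jar, screwdriver, carton, mouse, wood_slice, mug, eraser from where it was at the start of the episode above 0.015 m).
It fails at once if the reset button is pressed while the stop is still in (value of joint each of reset, stop_press above 0.003 m).
It fails at once if the head is squeezed or forced (over 20 N) while it is being turned (value of joint stop_twist above 0.15 rad and contact force between the fingers and stop_head above 20 N).
It also fails if it takes over 48 s, if anything falls off the work surface, if the arm or the gripper's body presses on something with over 40 N, if the wrist force passes 120 N, or if a joint passes its speed limit or range.

## Working session

There is one attempt and no reset: what is moved stays moved. The work goes in short steps, Python scripts to look and compute and a tool call to move; the robot and the scene stay as the last step left them, time stands still between calls to the robot, and variables do not carry over. Pictures are saved under pics/ and viewed, at most 10 in all, crops included, and the job is handed in when it is done.

Besides the shell and the picture viewer there is one more tool, called after ">>>" by a JSON object that holds its "method" and its "body", one argument or row to a line. arm_command: Moves the arm, as the interface text tells. Its arguments: {"type":"object","properties":{"steps":{"type":"array","items":{"type":"object","properties":{"rot":{"type":"array","items":{"type":"number"}},"slide":{"type":"array","items":{"type":"number"}},"grip":{"type":"number"}}}},"newtons":{"type":"number"}},"required":["steps"]}

```bash
mkdir -p pics; cat > h.py <<'E'
import numpy as np,cv2
from bench import sensors,eyes,order
def ray(p,uv):
    K=np.array(p['intrinsics']);T=np.array(p['pose'])
    d=np.linalg.inv(K)@[uv[0],uv[1],1];d=T[:3,:3]@d
    return T[:3,3],d
def onz(p,uv,z):
    o,d=ray(p,uv);return o+d*(z-o[2])/d[2]
def save(p,n,crop=None,s=1):
    im=p['pixels'][:,:,::-1]
    if crop: l,t,r,b=crop;im=im[t:b,l:r]
    cv2.imwrite('pics/'+n,cv2.resize(im,None,fx=s,fy=s,interpolation=cv2.INTER_CUBIC))
E
python3 - <<'E'
from h import *
a=eyes.camera('top');b=eyes.camera('scene')
im=np.hstack([a['pixels'],b['pixels']])
save(a,'top.png',s=1.5);save(b,'scene.png',s=1.5)
for n,p in(('top',a),('scene',b)):
  print(n,np.round(p['pose'],3).tolist())
  for k in['stop_head','reset_top','jar','mug','carton']:
    for d in eyes.look_for(k,p):print(n,k,np.round(d['bbox']),round(d['conf'],2))
s=sensors.read_state();print(s['time'],s['ee_pos'],s['eef_rot'],s['width'],s['ft_force'])
E
```

```text
top [[0.007, -0.994, 0.108, 0.409], [-1.0, -0.005, 0.019, -0.015], [-0.019, -0.108, -0.994, 1.205], [0.0, 0.0, 0.0, 1.0]]
top stop_head [149. 146. 169. 167.] 0.84
top stop_head [180. 196. 201. 215.] 0.66
top stop_head [200. 249. 210. 261.] 0.43
top reset_top [313. 187. 322. 200.] 0.64
top jar [241. 166. 251. 178.] 0.42
top mug [359. 144. 397. 179.] 0.75
top carton [ 99. 212. 137. 252.] 0.65
scene [[0.628, 0.438, -0.642, 1.235], [0.778, -0.373, 0.506, -0.541], [-0.018, -0.818, -0.575, 0.707], [0.0, 0.0, 0.0, 1.0]]
scene stop_head [337. 165. 356. 182.] 0.83
scene stop_head [281. 156. 300. 170.] 0.75
scene stop_head [118. 263. 157. 321.] 0.66
scene stop_head [265. 238. 284. 250.] 0.53
scene stop_head [243. 153. 255. 160.] 0.47
scene stop_head [356. 161. 387. 182.] 0.47
scene jar [263. 208. 279. 226.] 0.49
scene mug [118. 266. 159. 320.] 0.74
scene carton [304. 130. 335. 165.] 0.6
0.6 [ 0.15511475 -0.60546744  0.22257745] [9.92147531e-01 1.25073081e-01 4.42266874e-06 3.98991922e-05] 0.08684852980284437 [-0.38751253 -0.76686305 -0.01124286]
```

View pics/top.png

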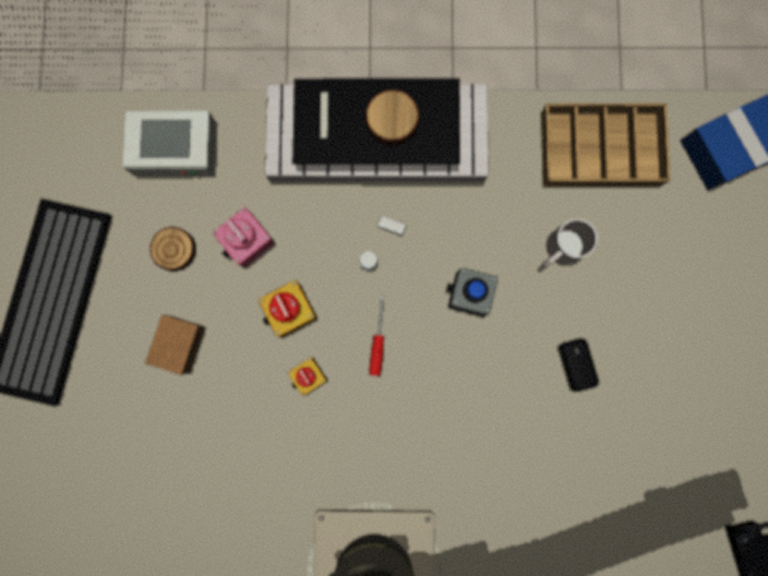

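View pics/scene.png

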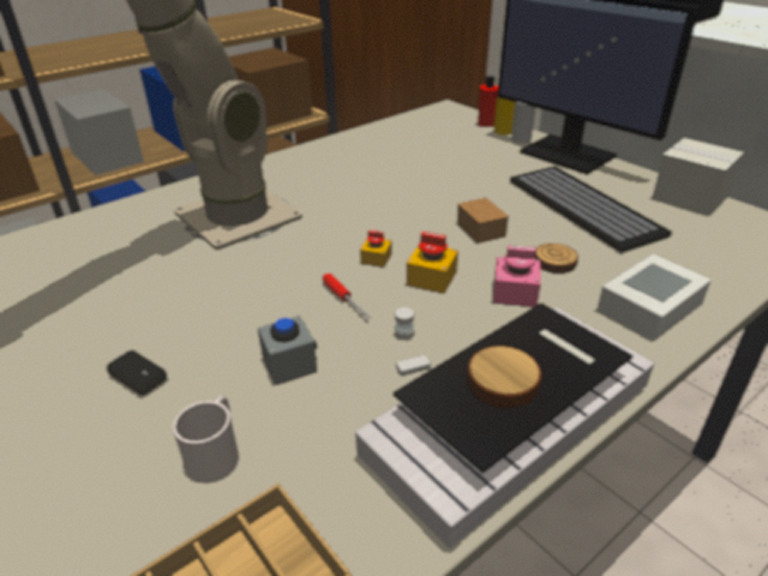

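The top picture (drawn at 1.5x) shows three candidates: pink box (243,237), large yellow box (286,307) and small yellow box (306,376). Pink is excluded, and of the yellow ones the larger at (286,307) is meant. The blue reset is at (476,290), the jar at (369,261) and the screwdriver at (378,340).

```bash
python3 - <<'E'
from h import *
a=eyes.camera('top');b=eyes.camera('scene')
save(a,'crop.png',(165,180,220,230),10)
im=cv2.cvtColor(a['pixels'],cv2.COLOR_RGB2HSV).astype(int)
def blob(p,box,f):
  l,t,r,bb=box;h=cv2.cvtColor(p['pixels'],cv2.COLOR_RGB2HSV).astype(int)[t:bb,l:r]
  m=f(h[...,0],h[...,1],h[...,2]);y,x=np.nonzero(m);return np.array([x.mean()+l,y.mean()+t,len(x)])
blue=lambda h,s,v:(h>100)&(h<130)&(s>150)
red=lambda h,s,v:((h<8)|(h>170))&(s>120)
r=blob(a,(300,178,335,212),blue);print('reset',r,onz(a,r[:2],.094))
r=blob(b,(165,205,215,235),blue);print('reset scene',r,onz(b,r[:2],.094))
l,t,R,B=175,185,212,225
c=np.array([(180+201)/2,(196+215)/2]);print('stop bbox',onz(a,c,.09))
r=blob(a,(172,185,213,225),red);print('stop red',r,onz(a,r[:2],.09))
# white line
h=im[190:220,178:204];m=(h[...,1]<110)&(h[...,2]>130);y,x=np.nonzero(m)
P=np.array([onz(a,(i+178,j+190),.106)[:2] for i,j in zip(x,y)]);print(len(P),P.mean(0))
w,V=np.linalg.eigh(np.cov(P.T));print(w,V[:,1],np.arctan2(V[1,1],V[0,1]))
for k,uv in dict(jar=(246,174),drv=(252,227),pink=(162,158),small=(204,251),reset_=(315,195),mug=(375,165),slice=(114,165),eraser=(261,150)).items():print(k,onz(a,uv,.03))
E
```

```text
reset [317.29411765 192.57983193 119.        ] [ 0.53758867 -0.18742345  0.094     ]
reset scene [189.18918919 216.17567568  74.        ] [ 0.5414087 -0.1902693  0.094    ]
stop bbox [0.49977486 0.16694018 0.09      ]
stop red [189.092827   204.62025316 237.        ] [0.50222817 0.17095604 0.09      ]
81 [0.51641166 0.17851966]
[0.00036061 0.00066715] [-0.99753646 -0.07014985] -3.0713851400288634
jar [0.59956377 0.01334593 0.03      ]
drv [ 0.44251302 -0.00544339  0.03      ]
pink [0.64705179 0.26567519 0.03      ]
small [0.37174335 0.13418842 0.03      ]
reset_ [ 0.53779929 -0.19053932  0.03      ]
mug [ 0.6281413  -0.36877262  0.03      ]
slice [0.62522194 0.40962553 0.03      ]
eraser [ 0.67238231 -0.03097852  0.03      ]
```

View pics/crop.png

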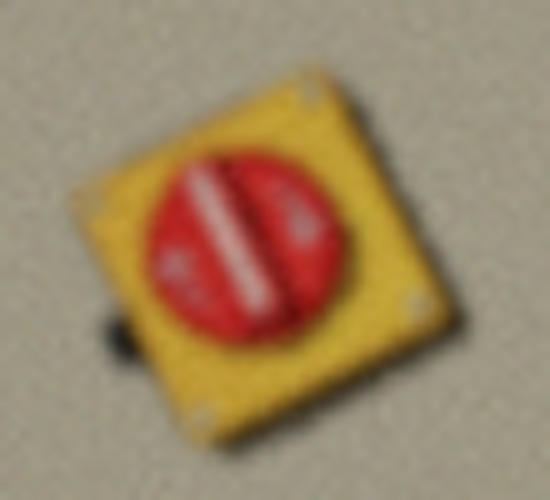

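The crop shows the large yellow box with a red head. Its white line runs from crop (195,175) to (262,305), so the bar sits about 27° counter-clockwise from world x, at about (0.50, 0.17).

>>> {"method": "arm_command", "body": {
  "steps": [
    {"rot":[0,0,8],"slide":[0.0375,0.0375,0],"grip":0.3},
    {"rot":[0,0,8],"slide":[0.0375,0.0375,0],"grip":0.3},
    {"rot":[0,0,8],"slide":[0.0375,0.0375,0],"grip":0.3},
    {"rot":[0,0,8],"slide":[0.0375,0.0375,0],"grip":0.3},
    {"rot":[0,0,8],"slide":[0.0375,0.0375,0],"grip":0.3},
    {"rot":[0,0,8],"slide":[0.0375,0.0375,0],"grip":0.3},
    {"rot":[0,0,8],"slide":[0.0375,0.0375,0],"grip":0.3},
    {"rot":[0,0,8],"slide":[0.0375,0.0375,0],"grip":0.3}
  ]
}}

```text
time: 1.7
ee_pos: [0.4562, -0.3042, 0.2229]
eef_rot: [0.774, 0.634, 0.0, 0.0]
ft_force: [1.0, -0.8, 0.1]
width: 0.0266
grip_force: 0.0
```

>>> {"method": "arm_command", "body": {
  "steps": [
    {"rot":[0,0,8],"slide":[0.004,0.055,0],"grip":0.3},
    {"rot":[0,0,8],"slide":[0.004,0.055,0],"grip":0.3},
    {"rot":[0,0,8],"slide":[0.004,0.055,0],"grip":0.3},
    {"rot":[0,0,8],"slide":[0.004,0.055,0],"grip":0.3},
    {"rot":[0,0,8],"slide":[0.004,0.055,0],"grip":0.3},
    {"rot":[0,0,8],"slide":[0.004,0.055,0],"grip":0.3},
    {"rot":[0,0,8],"slide":[0.004,0.055,0],"grip":0.3},
    {"rot":[0,0,8],"slide":[0.004,0.055,0],"grip":0.3}
  ]
}}

```text
time: 2.7
ee_pos: [0.4872, 0.1361, 0.223]
eef_rot: [0.321, 0.947, -0.0, 0.001]
ft_force: [1.3, -0.5, -0.2]
width: 0.0262
grip_force: 0.0
```

```bash
python3 - <<'E'
from h import *
from scipy.spatial.transform import Rotation as R
s=sensors.read_state();print(s['time'],s['ee_pos'],R.from_quat(s['eef_rot']).as_matrix().round(3),np.round(s['joint_positions'],2),s['width'])
E
```

```text
2.7 [0.48715977 0.13607067 0.2229582 ] [[-0.794  0.607  0.001]
 [ 0.607  0.794 -0.   ]
 [-0.001  0.    -1.   ]] [ 0.47  0.15 -0.9   1.73  0.12  1.31  0.46] 0.026216477431759266
```

>>> {"method": "arm_command", "body": {
  "steps": [
    {"rot":[0,0,8],"slide":[0.0019,0.0044,0],"grip":0.3},
    {"rot":[0,0,8],"slide":[0.0019,0.0044,0],"grip":0.3},
    {"rot":[0,0,8],"slide":[0.0019,0.0044,0],"grip":0.3},
    {"rot":[0,0,8],"slide":[0.0019,0.0044,0],"grip":0.3},
    {"rot":[0,0,8],"slide":[0.0019,0.0044,0],"grip":0.3},
    {"rot":[0,0,8],"slide":[0.0019,0.0044,0],"grip":0.3},
    {"rot":[0,0,8],"slide":[0.0019,0.0044,0],"grip":0.3},
    {"rot":[0,0,8],"slide":[0.0019,0.0044,0],"grip":0.3}
  ]
}}

```text
time: 3.7
ee_pos: [0.5025, 0.1698, 0.2227]
eef_rot: [-0.23, 0.973, -0.0, 0.0]
ft_force: [-0.2, -0.3, -0.6]
width: 0.0259
grip_force: 0.0
```

```bash
cat >> h.py <<'E'
def fproj(p,X):
    K=np.array(p['intrinsics']);T=np.array(p['pose']);c=T[:3,:3].T@(np.array(X)-T[:3,3])
    th=np.arctan2(np.hypot(c[0],c[1]),c[2]);ph=np.arctan2(c[1],c[0])
    return K[0,2]+K[0,0]*th*np.cos(ph),K[1,2]+K[1,1]*th*np.sin(ph)
def fonz(p,uv,z):
    K=np.array(p['intrinsics']);T=np.array(p['pose'])
    a=(uv[0]-K[0,2])/K[0,0];b=(uv[1]-K[1,2])/K[1,1];th=np.hypot(a,b)
    d=T[:3,:3]@np.array([np.sin(th)*a/th,np.sin(th)*b/th,np.cos(th)]);o=T[:3,3]
    return o+d*(z-o[2])/d[2]
E
python3 - <<'E'
from h import *
w=eyes.camera('wrist');s=sensors.read_state();print(s['time'],s['ee_pos'],s['eef_rot'],np.round(s['joint_positions'],2))
np.save('w.npy',w,allow_pickle=True)
u,v=fproj(w,(.502,.171,.106));print(u,v,w['intrinsics'],np.round(w['pose'],3))
u,v=int(u),int(v);print(u-70,v-55)
save(w,'w1.png',(max(0,u-70),max(0,v-55),u+70,v+55),5)
E
```

```text
3.75 [0.50253641 0.1702791  0.2226589 ] [-2.33725430e-01  9.72302623e-01  9.49445983e-05  1.55556403e-04] [ 0.49  0.27 -1.04  1.67  0.24  1.34  1.45]
256.6079270628916 184.08823131103858 [[297.31863964   0.         255.22098937]
 [  0.         297.31863964 186.8923468 ]
 [  0.           0.           1.        ]] [[-0.449  0.866  0.222  0.441]
 [ 0.893  0.435  0.111  0.139]
 [-0.001  0.248 -0.969  0.386]
 [ 0.     0.     0.     1.   ]]
186 129
```

View pics/w1.png

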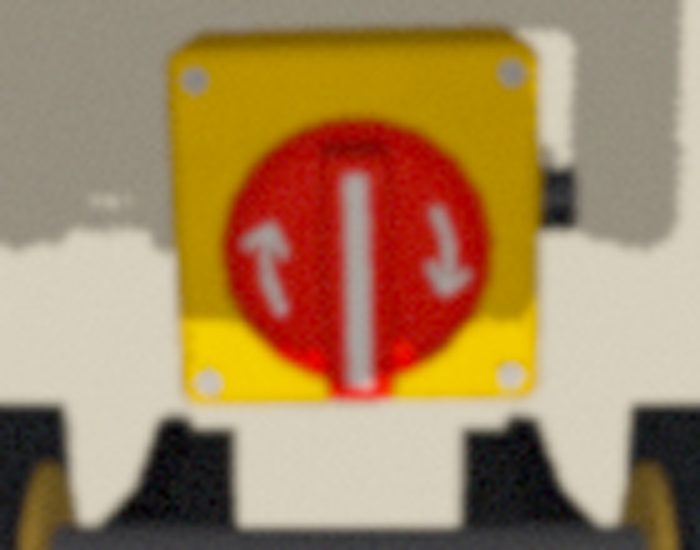

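The crop shows the red head on the yellow box, with the white line running vertically from crop (356,172) to (358,388). The fingers are just below it, symmetric about the bar.

```bash
python3 - <<'E'
from h import *
w=np.load('w.npy',allow_pickle=True).item()
f=lambda x,y,z:fonz(w,(186+x/5-.4,129+y/5-.4),z)
a=f(356,172,.106);b=f(358,388,.106);d=a-b
print(a,b,(a+b)/2,np.linalg.norm(d),np.degrees(np.arctan2(d[1],d[0])))
print('head',f(356,245,.086))
hsv=cv2.cvtColor(w['pixels'],cv2.COLOR_RGB2HSV).astype(int)
for k in['stop_head']:
  for q in eyes.look_for(k,eyes.camera('wrist')):print(q['bbox'],q['conf'])
E
```

```text
[0.48343195 0.16184836 0.106     ] [0.52182741 0.18165204 0.106     ] [0.50262968 0.1717502  0.106     ] 0.043201813307715733 -152.71614419611203
head [0.50010644 0.17035285 0.086     ]
[262.3, 38.7, 293.3, 73.8] 0.93
[229.8, 152.7, 288.4, 210.6] 0.81
```

>>> {"method": "arm_command", "body": {
  "steps": [
    {"rot":[0,0,0.3],"slide":[0,0.0007,-0.037],"grip":0},
    {"rot":[0,0,0],"slide":[0,0,-0.037],"grip":0},
    {"rot":[0,0,0],"slide":[0,0,-0.036],"grip":0},
    {"rot":[0,0,0],"slide":[0,0,0],"grip":0},
    {"rot":[0,0,0],"slide":[0,0,-0.005],"grip":0},
    {"rot":[0,0,0],"slide":[0,0,-0.005],"grip":0},
    {"rot":[0,0,0],"slide":[0,0,-0.005],"grip":0},
    {"rot":[0,0,0],"slide":[0,0,0],"grip":0}
  ]
}}

```text
time: 4.85
ee_pos: [0.5035, 0.1709, 0.0992]
eef_rot: [-0.23, 0.973, -0.0, 0.001]
ft_force: [-0.9, 0.3, 9.9]
width: 0.0004
grip_force: 4.5
```

>>> {"method": "arm_command", "body": {
  "steps": [
    {"rot":[0,0,0],"slide":[0,0,-0.0025],"grip":0},
    {"rot":[0,0,0],"slide":[0,0,0],"grip":0},
    {"rot":[0,0,0],"slide":[0,0,0.01],"grip":0},
    {"rot":[0,0,0],"slide":[0,0,0.02],"grip":0},
    {"rot":[0,0,0],"slide":[0,0,0.02],"grip":0},
    {"rot":[0,0,0],"slide":[0,0,0],"grip":0.26},
    {"rot":[0,0,0],"slide":[0,0,0],"grip":0.26},
    {"rot":[0,0,0],"slide":[0,0,0],"grip":0.26}
  ]
}}

```text
time: 5.85
ee_pos: [0.502, 0.1702, 0.1445]
eef_rot: [-0.231, 0.973, 0.0, -0.001]
ft_force: [0.3, 0.7, 0.1]
width: 0.02
grip_force: 0.0
```

```bash
python3 - <<'E'
from h import *
b=eyes.camera('scene');s=sensors.read_state();print(s['ee_pos'],s['width'],s['ft_force'])
save(b,'s2.png',(240,130,340,210),7)
E
```

```text
[0.50197791 0.17029027 0.14450431] 0.021018415518450517 [-0.00181244  0.34606163  0.01696094]
```

View pics/s2.png

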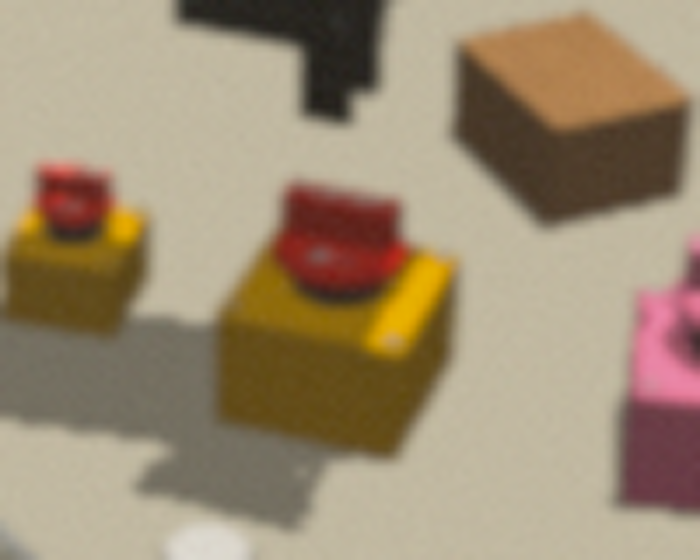

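The crop shows the large stop's head low over its box at (340,240), with the fingers above it. It looks latched, so next I lower the open fingers astride the bar.

>>> {"method": "arm_command", "body": {
  "steps": [
    {"rot":[0,0,0],"slide":[0.0005,0.001,-0.02],"grip":0.26},
    {"rot":[0,0,0],"slide":[0,0,-0.015],"grip":0.26},
    {"rot":[0,0,0],"slide":[0,0,-0.01],"grip":0.26},
    {"rot":[0,0,0],"slide":[0,0,-0.0075],"grip":0.26},
    {"rot":[0,0,0],"slide":[0,0,0],"grip":0.26},
    {"rot":[0,0,-5],"slide":[0,0,0],"grip":0.26},
    {"rot":[0,0,-5],"slide":[0,0,0],"grip":0.26},
    {"rot":[0,0,0],"slide":[0,0,0],"grip":0.26}
  ]
}}

```text
time: 6.9
ee_pos: [0.5031, 0.1716, 0.0931]
eef_rot: [-0.145, 0.989, -0.0, 0.0]
ft_force: [-0.3, -0.3, 0.8]
width: 0.0228
grip_force: 0.0
```

>>> {"method": "arm_command", "body": {
  "steps": [
    {"rot":[0,0,-5],"slide":[0,0,0],"grip":0.26},
    {"rot":[0,0,-5],"slide":[0,0,0],"grip":0.26},
    {"rot":[0,0,-5],"slide":[0,0,0],"grip":0.26},
    {"rot":[0,0,-5],"slide":[0,0,0],"grip":0.26},
    {"rot":[0,0,-5],"slide":[0,0,0],"grip":0.26},
    {"rot":[0,0,-5],"slide":[0,0,0],"grip":0.26},
    {"rot":[0,0,0],"slide":[0,0,0],"grip":0.26},
    {"rot":[0,0,0],"slide":[0,0,0],"grip":0.26}
  ]
}}

```text
time: 7.9
ee_pos: [0.5028, 0.1717, 0.0927]
eef_rot: [0.115, 0.993, 0.0, 0.0]
ft_force: [-1.0, 0.9, 0.0]
width: 0.0228
grip_force: 0.7
```

```bash
python3 - <<'E'
from h import *
s=sensors.read_state();print(s['ee_pos'],s['eef_rot'],s['width'],s['ft_force'],s['torque'],s['grip_force'],np.round(s['joint_positions'],2))
E
```

```text
[0.50278461 0.17170678 0.09270608] [1.14534913e-01 9.93419209e-01 1.68982325e-04 1.85806493e-05] 0.022814135245741263 [-0.98150473  0.94809478  0.03012043] [ 0.38182489  0.11824595 -0.00698722] 0.7106511946767569 [ 0.31  0.36 -0.85  1.83  0.3   1.09  0.7 ]
```

>>> {"method": "arm_command", "body": {
  "steps": [
    {"rot":[0,0,-5],"slide":[0,0,0],"grip":0.26},
    {"rot":[0,0,-5],"slide":[0,0,0],"grip":0.26},
    {"rot":[0,0,-5],"slide":[0,0,0],"grip":0.26},
    {"rot":[0,0,-5],"slide":[0,0,0],"grip":0.26},
    {"rot":[0,0,-5],"slide":[0,0,0],"grip":0.26},
    {"rot":[0,0,-3],"slide":[0,0,0],"grip":0.26},
    {"rot":[0,0,0],"slide":[0,0,0],"grip":0.26},
    {"rot":[0,0,0],"slide":[0,0,0],"grip":0.26}
  ]
}}

```text
time: 8.9
ee_pos: [0.5032, 0.1717, 0.0929]
eef_rot: [0.352, 0.936, 0.0, 0.0]
ft_force: [0.3, 1.4, 2.9]
width: 0.0226
grip_force: 2.2
```

```bash
python3 - <<'E'
from h import *
s=sensors.read_state();print(s['ee_pos'],s['eef_rot'],s['ft_force'],s['torque'],s['grip_force'])
w=eyes.camera('wrist');b=eyes.camera('scene')
A=cv2.resize(w['pixels'][110:230,180:330],None,fx=3.5,fy=3.5);B=cv2.resize(b['pixels'][140:200,260:320],(420,420))
cv2.imwrite('pics/w3.png',np.hstack([A[:420,:375],B])[:,:,::-1])
E
```

```text
[0.50323664 0.1717499  0.09288642] [3.51879605e-01 9.36045087e-01 4.61300424e-04 3.54983354e-04] [0.25639495 1.43527881 2.91213252] [ 0.51266151 -0.31190126  0.05295377] 2.2460642200894654
```

View pics/w3.png

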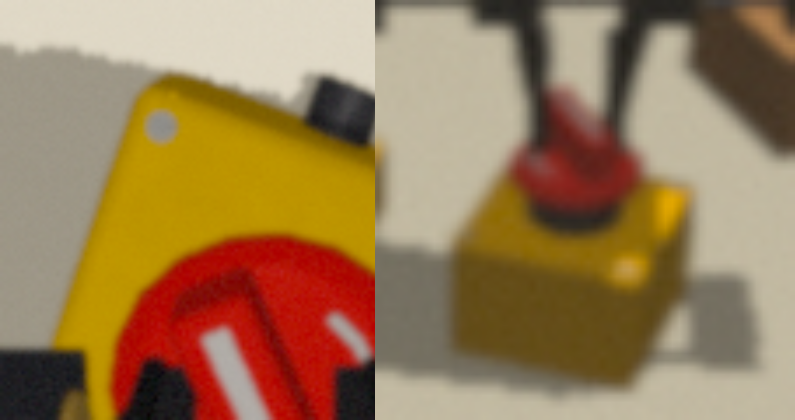

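The right-hand crop shows the head turned and raised, with the black stem now showing at (575,215), so it has popped out. I turn back slowly to let it spring home, then lift.

>>> {"method": "arm_command", "body": {
  "steps": [
    {"rot":[0,0,8],"slide":[0,0,0],"grip":0.26},
    {"rot":[0,0,8],"slide":[0,0,0],"grip":0.26},
    {"rot":[0,0,8],"slide":[0,0,0],"grip":0.26},
    {"rot":[0,0,8],"slide":[0,0,0],"grip":0.26},
    {"rot":[0,0,9],"slide":[0,0,0],"grip":0.26},
    {"rot":[0,0,9],"slide":[0,0,0],"grip":0.26},
    {"rot":[0,0,9],"slide":[0,0,0],"grip":0.26},
    {"rot":[0,0,9],"slide":[0,0,0],"grip":0.26}
  ]
}}

```text
time: 10.0
ee_pos: [0.5024, 0.1706, 0.092]
eef_rot: [-0.233, 0.972, -0.0, -0.001]
ft_force: [-0.2, 0.1, 0.1]
width: 0.0225
grip_force: 0.0
```

>>> {"method": "arm_command", "body": {
  "steps": [
    {"rot":[0,0,0],"slide":[0,0,0.01],"grip":0.26},
    {"rot":[0,0,0],"slide":[0,0,0.02],"grip":0.26},
    {"rot":[0,0,0],"slide":[0,0,0.03],"grip":0.26},
    {"rot":[0,0,0],"slide":[0,0,0.03],"grip":0.26},
    {"rot":[0,0,0],"slide":[0,0,0.02],"grip":0},
    {"rot":[0,0,0],"slide":[0.004,-0.04,0],"grip":0},
    {"rot":[0,0,0],"slide":[0.004,-0.04,0],"grip":0},
    {"rot":[0,0,0],"slide":[0.004,-0.04,0],"grip":0}
  ]
}}

```text
time: 11.0
ee_pos: [0.5148, 0.0502, 0.2033]
eef_rot: [-0.23, 0.973, -0.0, 0.0]
ft_force: [0.4, -0.9, -0.5]
width: 0.0009
grip_force: 0.0
```

```bash
python3 - <<'E'
from h import *
s=sensors.read_state();print(s['time'],s['ee_pos'],s['eef_rot'],s['ft_force'],np.round(s['joint_positions'],2))
w=eyes.camera('wrist');b=eyes.camera('scene');t=eyes.camera('top')
f=lambda p,c:cv2.resize(p['pixels'][c[1]:c[3],c[0]:c[2]],(390,390),interpolation=cv2.INTER_CUBIC)
u,v=map(int,fproj(w,(.503,.171,.1)));print(u,v)
u=min(max(u,50),461);v=min(max(v,50),333)
cv2.imwrite('pics/c4.png',np.hstack([f(b,(260,140,320,200)),f(w,(u-50,v-50,u+50,v+50))])[:,:,::-1])
E
```

```text
11.0 [0.51483058 0.05020137 0.2032714 ] [-2.30066467e-01  9.73174878e-01 -2.07567807e-04  1.84156060e-04] [ 0.44964038 -0.90710165 -0.53370852] [ 0.7   0.23 -1.    1.73  0.2   1.29  1.7 ]
366 229
```

View pics/c4.png

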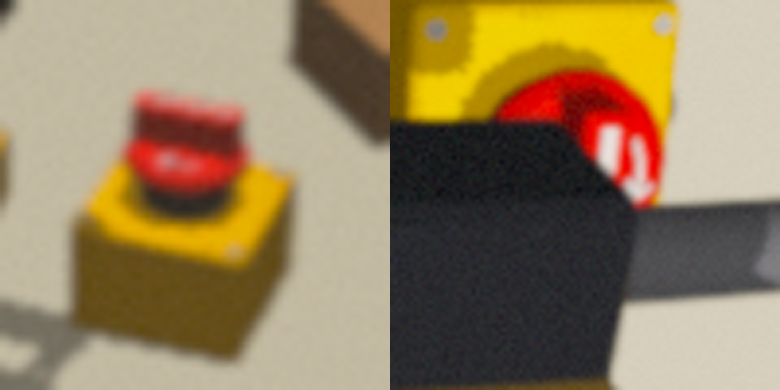

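The stop is out and turned back: a tall black stem shows in the left crop at (190,195). On to the reset button.

>>> {"method": "arm_command", "body": {
  "steps": [
    {"rot":[0,0,-8],"slide":[0.0031,-0.0298,0],"grip":0},
    {"rot":[0,0,-8],"slide":[0.0031,-0.0298,0],"grip":0},
    {"rot":[0,0,-8],"slide":[0.0031,-0.0298,0],"grip":0},
    {"rot":[0,0,-8],"slide":[0.0031,-0.0298,0],"grip":0},
    {"rot":[0,0,-8],"slide":[0.0031,-0.0298,0],"grip":0},
    {"rot":[0,0,-8],"slide":[0.0031,-0.0298,0],"grip":0},
    {"rot":[0,0,-8],"slide":[0.0031,-0.0298,0],"grip":0},
    {"rot":[0,0,-8],"slide":[0.0031,-0.0298,0],"grip":0}
  ]
}}

```text
time: 12.15
ee_pos: [0.5401, -0.1865, 0.2031]
eef_rot: [0.322, 0.947, 0.0, 0.0]
ft_force: [0.0, 0.3, -0.1]
width: 0.0005
grip_force: 0.0
```

```bash
python3 - <<'E'
from h import *
w=eyes.camera('wrist');s=sensors.read_state();print(s['time'],s['ee_pos'],s['eef_rot'],s['ft_force'])
h=cv2.cvtColor(w['pixels'],cv2.COLOR_RGB2HSV).astype(int)
m=((h[...,0]>100)&(h[...,0]<130)&(h[...,1]>150)&(h[...,2]>60)).astype(np.uint8)
n,_,st,c=cv2.connectedComponentsWithStats(m)
u,v=fproj(w,(.5395,-.1885,.094));print('expect',u,v)
for i in range(1,n):
  if st[i,4]>60:print(st[i],c[i],fonz(w,c[i],.094))
for q in eyes.look_for('reset_top',w):
  b=q['bbox'];print(b,q['conf'],fonz(w,((b[0]+b[2])/2,(b[1]+b[3])/2),.092))
E
```

```text
12.2 [ 0.53971648 -0.19143385  0.20270778] [ 3.27489763e-01  9.44854543e-01 -5.43830353e-04  2.27773116e-04] [-1.19686354 -3.29438392 -0.05637892]
expect 254.16066398956366 185.82927155833647
[235 165  34  35 928] [251.45474138 182.61099138] [ 0.53547391 -0.18861734  0.094     ]
[233.3, 166.5, 270.7, 199.6] 0.88 [ 0.53649455 -0.18878101  0.092     ]
```

>>> {"method": "arm_command", "body": {
  "steps": [
    {"rot":[0,0,0],"slide":[-0.002,0,-0.04],"grip":0},
    {"rot":[0,0,0],"slide":[0,0,-0.04],"grip":0},
    {"rot":[0,0,0],"slide":[0,0,-0.025],"grip":0},
    {"rot":[0,0,0],"slide":[0,0,0],"grip":0},
    {"rot":[0,0,0],"slide":[0,0,-0.004],"grip":0},
    {"rot":[0,0,0],"slide":[0,0,-0.004],"grip":0},
    {"rot":[0,0,0],"slide":[0,0,-0.003],"grip":0},
    {"rot":[0,0,0],"slide":[0,0,0],"grip":0}
  ]
}}

```text
time: 13.25
ee_pos: [0.5387, -0.1866, 0.0884]
eef_rot: [0.32, 0.947, 0.0, 0.001]
ft_force: [-1.5, 3.2, 12.3]
width: 0.0005
grip_force: 6.4
```

>>> {"method": "arm_command", "body": {
  "steps": [
    {"rot":[0,0,0],"slide":[0,0,-0.001],"grip":0},
    {"rot":[0,0,0],"slide":[0,0,0],"grip":0},
    {"rot":[0,0,0],"slide":[0,0,0.01],"grip":0},
    {"rot":[0,0,0],"slide":[0,0,0.03],"grip":0},
    {"rot":[0,0,0],"slide":[0,0,0.04],"grip":0},
    {"rot":[0,0,0],"slide":[0,0,0.04],"grip":0},
    {"rot":[0,0,0],"slide":[0,0,0.02],"grip":0},
    {"rot":[0,0,0],"slide":[0,0,0],"grip":0}
  ]
}}

```text
time: 14.25
ee_pos: [0.5382, -0.1873, 0.2271]
eef_rot: [0.32, 0.947, -0.0, 0.001]
ft_force: [-0.7, -0.2, -0.4]
width: 0.0005
grip_force: 0.0
```

```bash
python3 - <<'E'
from h import *
b=eyes.camera('scene');s=sensors.read_state();print(s['time'],s['ee_pos'],s['ft_force'],np.abs(s['joint_vel']).max())
save(b,'fin.png',s=1.5)
E
```

```text
14.3 [ 0.5375772  -0.18721661  0.22557301] [ 0.2805176   0.30085216 -1.46608808] 0.029396275941862032
```

View pics/fin.png

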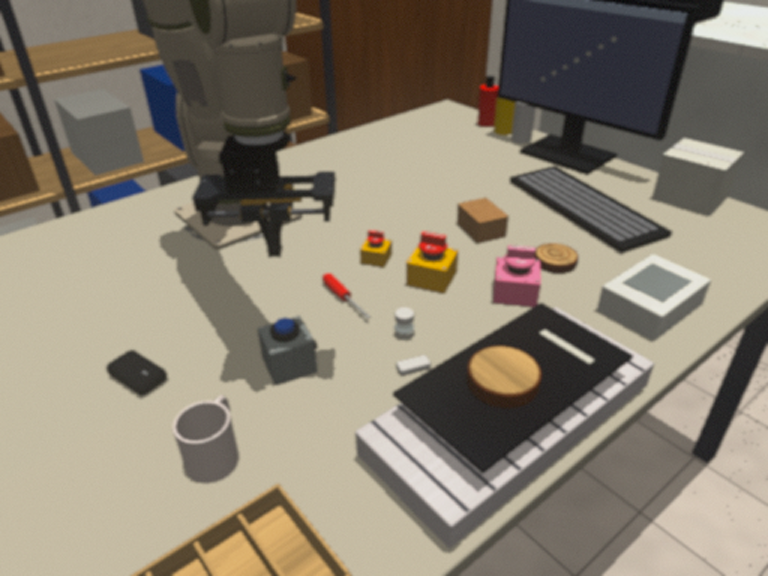

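The final picture shows the stop out at (432,245), the reset up at (286,327), every loose thing where it was, and the arm clear at (272,250).

```bash
python3 -c "
from bench import order
print(order.close_job())"
```

```text
the job is handed in; nothing more can be done
None
```

The job is handed in at about 14 s of the 48 s allowed: the stop was latched, twisted until it popped out, then the reset was pressed down and released. The last picture shows both buttons up, the loose things in place and the arm clear; the judge returned no verdict.

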